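Pack a specimen vial for transport

ROBOT

A 6-joint arm with a two-finger parallel gripper is mounted at the origin on the work surface. World frame = base frame: x ahead of the robot, y to its left, z up, the work surface at z = 0. Lengths are in m, angles in rad, forces in N, time in s.
With the tool pointing down it reaches from about 0.25 to 0.8 m from the base axis. Payload 3.9 kg.
Tool frame: the origin (TCP) lies at the very end of the fingers, on their centre line; the grasp point (between the pads) lies 19 mm behind it; z points along the fingers, x is the direction in which the jaws open and shut, and the axes are right-handed (so a half turn about z gives the same grasp; the last joint's range is limited). The gripper opens to 85 mm and grips with 20 to 120 N. Pads are 22 mm wide; open, the fingers measure 114 mm over their backs; the gripper's body (76 mm by 85 mm) begins 54 mm behind the grasp point. The pads swing forward as they close: fully open they stand 13 mm farther back than shut.
Start: joints at [-1.223, 0.26, -0.138, 1.173, 0, 1.571], TCP at [0.179, -0.494, 0.193] pointing down, gripper open.
Joint ranges: [-2.78, 2.78], [-0.83, 1.72], [-1.28, 1.37], [-1.9, 2.12], [-1.57, 1.48], [-3.14, 3.14]. Speed limits (rad/s): [2.57, 2.57, 3.14, 3.14, 3.14, 3.14].

INTERFACE

Orientations are given as a 3x3 rotation matrix whose columns are the frame's x, y, z axes.
In Python, from rig import * gives the robot as it stands. Calls block until the motion is done:
- reach(position, orientation): joint-space move of the TCP to a pose.
- line_to(position, feed=0.15, ori=None): straight line of the TCP; ori=None keeps the orientation; feed is the mean speed in m/s.
- goto_joints(angles): joint-space move.
- release() and close_gripper(strength=None): open the fingers fully, or close them until they stop; strength is the grip in N (None keeps the last).
- pause(seconds).
- ik(position, orientation): joint angles nearest the present ones, or None.
- snapshot(name): name is "side" or "top" or "wrist"; returns a dict with "image" (384x512x3 uint8, red, green, blue), "fx", "fy", "cx", "cy" (pixels), "R" (3x3) and "t" (3): a world point X has camera coordinates R X + t; the wrist camera has in their place "tool_from_camera" (4x4, takes a point from camera to tool coordinates, whose origin is the TCP and whose axes are the tool frame's). Camera axes: x right, y down, z forward; pixel columns grow to the right and rows downward; lengths in m; the calibration is good to about 2 mm. The wrist camera is an equidistant fisheye: a pixel r from the principal point sees the ray r / f radians off the axis. A picture is of the moment at which its call begins: read the wrist's pose just before it. There is no depth.
A pose or a line that the arm cannot do raises PlanningError and nothing moves.
- hand_in(): hands the job in, once; it reports no verdict.
Trained networks look in the newest picture that a camera, given by its name, has taken for a name from the list of things; names that differ only in an ending like _2 or _b are one class to them, and where a whole thing is asked for, a point or a joint stands for the part that bears it (a point fixed in the world has none). Each returns a list of dicts, best first, with "confidence" (0 to 1); they miss things now and then, are a little off and sometimes report something else, mostly with a low value. They report only what shows in the picture. A call takes as long as a camera call.
- recognise(query, camera): "at" ([x, y, z] in m, in world coordinates, good to about 4 mm: the middle of the surface that is visible of it).
- outline_of(query, camera): "region" (384x512 bool, what is visible of it).
- tip_of(query, camera): "at" ([x, y, z] in m, in world coordinates, good to about 4 mm: a listed point, or the origin of a listed thing).
Readings, each from a call of its own:
- current_time(): time.
- current_q(): joint angles.
- current_qd(): joint speeds.
- current_effort(): joint torques, N m.
- current_tcp_pos(): TCP position.
- current_tcp_rot(): TCP orientation.
- current_force(): force on the tool from outside, world axes, zero at the start.
- current_moment(): the same for the moment, N m.
- current_opening(): finger opening in m.
Only numpy, scipy, OpenCV 4.12 (cv2) and the standard library are available. Lean on these libraries where they do the work, as an engineer would, in place of code of your own. Each camera call takes 0.05 s, during which the arm holds its last target.

TASK

Pack the specimen for shipping in the open carton, working from the outside in: stand the canister in the round well of the foam, then put the foam sleeve upright into the canister, then lower the amber glass vial gently into the sleeve (do not drop it), then close the canister with its cap, fully down. Also lay the ice pack flat in the long recess beside it, at any point in the work. Leave the specimen cup, the tube rack and the dropper bottle where they stand, and never knock the vial over.

Things in the scene. Friction and masses are not known exactly. Their poses are not given: they have to be found in the camera images.
- carton: Open base of a cardboard carton, fixed, 244 (x) x 164 (y) x 36 mm high, dark foam inside, foam top 35 mm above the bench. In the foam: a round well 80 mm wide, 25 deep (floor 10 mm above the bench), centre at carton x=-62, y=0 mm; a long recess 66 (x) x 130 (y) mm, 16 deep (floor 19 mm up), centre at x=+60, y=0. Origin: centre of the underside; x runs along the long side from well to recess.
- canister: Grey open round canister, mouth up, 60 mm high, floor 4 mm thick. Body 68 mm wide (foot bevelled to 58) up to a flat shoulder 42 mm up; above it a neck 57 mm wide (42 to 54 mm up) tapering to 53 at the rim; mouth 48 mm wide. The origin is the centre of its underside, z up.
- sleeve: Cream-white rigid foam sleeve, a tube with a bottom, open end up, 41 mm wide, 78 mm high, hole 34 mm wide, bottom 8 mm thick, foot bevelled to 33 mm. Standing on the canister's floor it rises 22 mm above the canister's rim. The origin is the centre of its underside, z up.
- vial: Amber glass vial with white screw cap and paper band, upright, 94 mm high; glass 26 mm wide (foot bevelled to 18), screw cap 30 mm wide over the top 20 mm. Standing on the sleeve's bottom it rises 24 mm above the sleeve. The origin is the centre of its underside, z up.
- cap: Grey cap of the canister, a hollow dome, open end down, 76 mm high; lower part 68 mm wide (inside 63) up to 42 mm, ribbed upper part 56 mm wide from 48 to 76 mm. It goes over vial, sleeve and the canister's neck (3 mm play all round) until its rim rests on the canister's shoulder; no turning or pressing. The origin is the centre of its underside, z up.
- ice_pack: Hard pale-blue ice pack, lying flat, 56 (x) x 120 (y) x 34 mm high, about 0.2 kg, a white plug on top towards +y. It goes into the long recess as it lies, plug side up, either end first; there it has 5 mm play all round and rises 18 mm above the foam. The origin is the centre of its underside, z up.
- specimen_cup: Clear specimen cup with a yellow lid, 62 mm across, 64 mm high, standing on the bench among the things to pack. Not part of the job: leave it alone. The origin is the centre of its underside, z up.
- tube_rack: White rack with capped blood tubes, 66 by 206 by 103 mm high, on the bench beyond the work. Not part of the job: leave it alone. The origin is the centre of its underside, z up.
- dropper_bottle: Small white bottle with a red cap, 36 mm across, 85 mm high, on the bench to the robot's left. Not part of the job: leave it alone. The origin is the centre of its underside, z up.

How it is judged:
By the outcome, as a careful person would: the job done as asked, in the order asked, and still so for the second after the job is handed in, with the robot touching nothing.
It also fails if it takes over 131 s, if anything falls off the work surface, if the arm or the gripper's body presses on something with over 40 N, if the wrist force passes 120 N, or if a joint passes its speed limit or range.

## Working session

There is one attempt and no reset: what is moved stays moved. The work goes in short steps, each a Python script; the robot and the scene stay as the last script left them, time stands still between calls to the robot, and variables do not carry over. Pictures are saved under pics/ and viewed, and the job is handed in when it is done.

```bash
ls; mkdir -p pics
python3 - <<'E'
from rig import *
import cv2
print(current_time())
for c in ["side","top","wrist"]:
    s=snapshot(c); cv2.imwrite(f"pics/{c}0.png",s["image"][:,:,::-1])
    print(c,s["fx"],s["fy"],s["cx"],s["cy"],s.get("R"),s.get("t"),s.get("tool_from_camera"))
for n in ["carton","canister","sleeve","vial","cap","ice_pack","specimen_cup","tube_rack","dropper_bottle"]:
    for c in ["side","top"]:
        print(n,c,[(d["at"],round(d["confidence"],2)) for d in tip_of(n,c)[:2]],[(d["at"],round(d["confidence"],2)) for d in recognise(n,c)[:2]])
print(current_time())
E
```

```text
pics
0.0
side 415.2879793282839 415.2879793282839 257.5933019555171 186.8514601201786 [[-0.99034429 -0.1372904  -0.01922308]
 [-0.08315055  0.69922585 -0.71004872]
 [ 0.11092414 -0.70159429 -0.70389011]] [0.58036515 0.08647722 1.00699866] None
top 373.41425352366065 373.41425352366065 248.32479606414788 193.6951016621066 [[-0.02752119 -0.99917575 -0.02983959]
 [-0.99182259  0.03101579 -0.12379807]
 [ 0.12462153  0.02618851 -0.99185868]] [0.03749253 0.57433461 0.94593005] None
wrist 297.3186396354542 297.3186396354542 255.90015907712663 191.49421959812432 None None [[ 9.99999856e-01  4.49838906e-04 -2.91749218e-04 -5.00567961e-05]
 [-3.30181214e-04  9.45390804e-01  3.25938827e-01 -8.32136874e-02]
 [ 4.22436993e-04 -3.25938684e-01  9.45390816e-01 -1.80639915e-01]
 [ 0.00000000e+00  0.00000000e+00  0.00000000e+00  1.00000000e+00]]
carton side [([0.5777, 0.1903, -0.0012], 0.87)] [([0.579, 0.199, 0.0354], 0.66), ([0.7775, 0.0351, 0.0566], 0.2)]
carton top [([0.5836, 0.185, -0.0009], 0.68)] [([0.5779, 0.1826, 0.0373], 0.55)]
canister side [([0.4466, -0.197, 0.0032], 0.74)] [([0.45, -0.1787
[... 801 characters left out ...]
0.6211, -0.2183, 0.0464], 0.57)]
specimen_cup side [([0.452, -0.3529, 0.0018], 0.82)] [([0.4514, -0.3326, 0.0572], 0.9)]
specimen_cup top [([0.5816, 0.1849, 0.0025], 0.72), ([0.4486, -0.3514, -0.003], 0.63)] [([0.4482, -0.3447, 0.0648], 0.97)]
tube_rack side [([0.7865, -0.006, 0.0011], 0.88)] [([0.7769, 0.0372, 0.0571], 0.81), ([0.6187, -0.3522, 0.0423], 0.6)]
tube_rack top [([0.7917, -0.005, -0.0012], 0.86), ([0.4669, -0.0791, -0.0001], 0.7)] [([0.4477, -0.3459, 0.0629], 0.66), ([0.7819, -0.0101, 0.0546], 0.64)]
dropper_bottle side [([0.3724, 0.3699, -0.0011], 0.8)] [([0.3747, 0.38, 0.0565], 0.79)]
dropper_bottle top [([0.3693, 0.3684, 0.0008], 0.47)] [([0.3686, 0.3567, 0.0562], 0.81)]
1.95
```

View pics/side0.png

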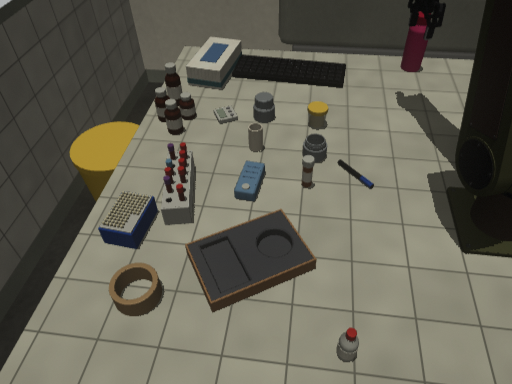

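View pics/top0.png

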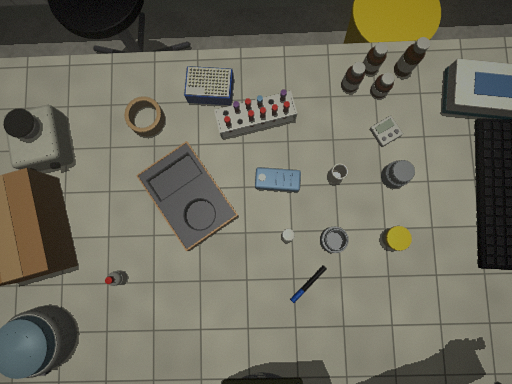

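View pics/wrist0.png

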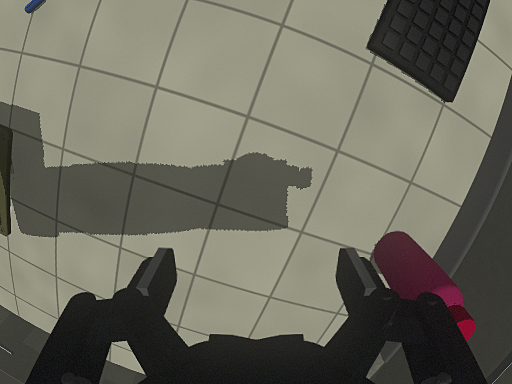

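```bash
cat > h.py <<'E'
from rig import *
import cv2, numpy as np
def shot(c,name,crop=None,scale=1):
    p=current_tcp_pos();R=current_tcp_rot()
    s=snapshot(c); im=s["image"][:,:,::-1].copy()
    np.savez(f"pics/{name}.npz",im=im,p=p,Rt=R,**{k:v for k,v in s.items() if k!="image"})
    if crop: im=im[crop[1]:crop[3],crop[0]:crop[2]]
    im=cv2.resize(im,None,fx=scale,fy=scale,interpolation=cv2.INTER_CUBIC)
    cv2.imwrite(f"pics/{name}.png",im); return s
def load(name): return dict(np.load(f"pics/{name}.npz"))
def proj(s,X):
    X=np.atleast_2d(X).astype(float)
    if "tool_from_camera" in s:
        T=s["tool_from_camera"]; tool=(X-s["p"])@s["Rt"]
        c=(tool-T[:3,3])@T[:3,:3]
        r=np.hypot(c[:,0],c[:,1])+1e-12; th=np.arctan2(r,c[:,2])
        return np.c_[s["cx"]+s["fx"]*th*c[:,0]/r, s["cy"]+s["fy"]*th*c[:,1]/r]
    c=X@s["R"].T+s["t"]
    return np.c_[s["cx"]+s["fx"]*c[:,0]/c[:,2], s["cy"]+s["fy"]*c[:,1]/c[:,2]]
def Rz(a):
    # tool down; jaw axis (tool x) at world angle a
    c,s=np.cos(a),np.sin(a)
    return np.array([[c,s,0],[s,-c,0],[0,0,-1.]])
def circ(x,y,z,r,n=72):
    t=np.linspace(0,2*np.pi,n); return np.c_[x+r*np.cos(t),y+r*np.sin(t),np.full(n,z)]
E
python3 - <<'E'
from h import *
s=shot("wrist","w_open",(40,180,472,384),1.8)
print(current_opening(),current_tcp_pos(),current_tcp_rot())
t=current_time(); close_gripper(20); print(current_time()-t,current_opening())
shot("wrist","w_shut",(40,180,472,384),1.8)
t=current_time(); release(); print(current_time()-t,current_opening())
E
```

```text
0.08547549327459794 [ 0.17892914 -0.49356079  0.19321292] [[ 3.40825678e-01 -9.40126511e-01  7.46823296e-06]
 [-9.40126511e-01 -3.40825678e-01 -2.51952902e-06]
 [ 4.91404159e-06 -6.16236361e-06 -1.00000000e+00]]
0.7667000000000002 0.00022189288905737016
0.7833000000000001 0.0852758876308195
```

View pics/w_open.png

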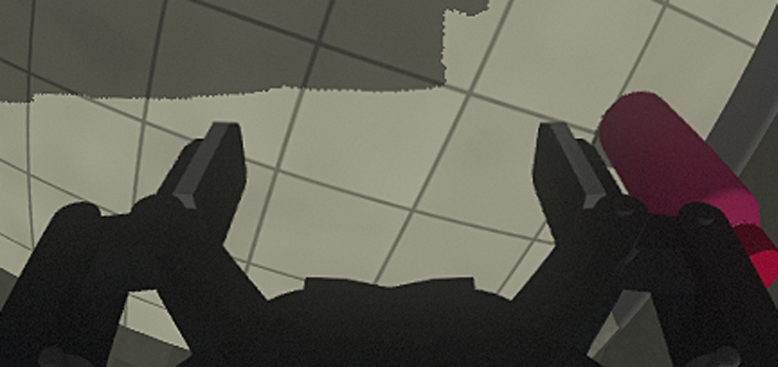

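View pics/w_shut.png

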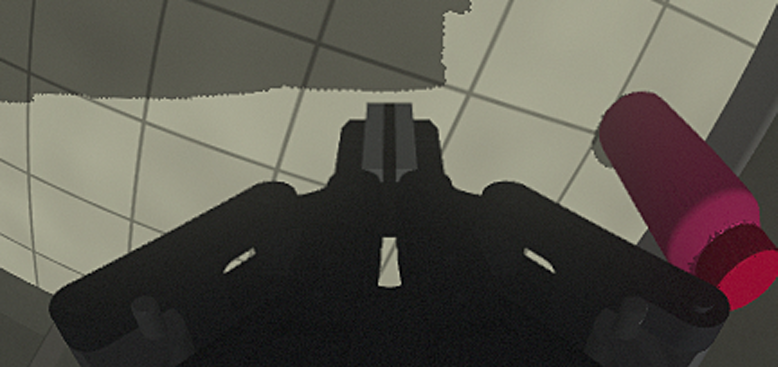

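```bash
python3 - <<'E'
from h import *
p=current_tcp_pos()
reach([0.5,-0.2,0.36],Rz(-np.pi/2)); print(current_time(), current_q())
shot("wrist","w1")
q=ik([0.45,-0.2,0.06],Rz(0)); print(q)
q=ik([0.45,-0.2,0.06],Rz(-np.pi/2)); print(q)
E
cat > ov.py <<'E'
from h import *
import sys
P=eval(sys.argv[3]) if len(sys.argv)>3 else dict(can=(.449,-.197),sl=(.6185,-.215),vial=(.4635,-.0765),cap=(.6183,-.364),ice=(.6113,-.0578,0),cup=(.450,-.352),carton=(.5805,.188,np.radians(32)))
name,out=sys.argv[1:3]
s=load(name); im=s["im"]; k=3
im=cv2.resize(im,None,fx=k,fy=k,interpolation=cv2.INTER_CUBIC)
def dr(X,col):
    u=((proj(s,X)+.5)*k-.5); cv2.polylines(im,[np.round(u*16).astype(np.int32)],False,col,1,cv2.LINE_AA,4)
G=(0,255,0);Rr=(0,0,255)
dr(circ(*P['can'],.060,.0265),G);dr(circ(*P['can'],.042,.034),Rr);dr(circ(*P['can'],.060,.024),G)
dr(circ(*P['sl'],.078,.0205),G);dr(circ(*P['sl'],.078,.017),Rr)
dr(circ(*P['vial'],.094,.015),G);dr(circ(*P['vial'],0,.009),Rr)
dr(circ(*P['cap'],.076,.028),G);dr(circ(*P['cap'],0,.034),Rr);dr(circ(*P['cap'],.042,.034),Rr)
dr(circ(*P['cup'],.064,.031),G)
def rect(x,y,a,cx,cy,w,h,z):
    q=np.array([[-1,-1],[1,-1],[1,1],[-1,1],[-1,-1]])*[w/2,h/2]+[cx,cy]
    c,s_=np.cos(a),np.sin(a); return np.c_[q@np.array([[c,s_],[-s_,c]])+[x,y],np.full(5,z)]
dr(rect(*P['ice'],0,0,.056,.120,.034),G);dr(rect(*P['ice'],0,0,.056,.120,0),Rr)
C=P['carton'];dr(rect(*C,0,0,.244,.164,.036),G);dr(rect(*C,0,0,.244,.164,0),Rr);dr(rect(*C,.06,0,.066,.130,.035),G)
w=np.array(C[:2])-.062*np.array([np.cos(C[2]),np.sin(C[2])]);dr(circ(*w,.035,.04),G)
crops=[c for c in eval(sys.argv[4])] 
for i,c in enumerate(crops):
    cv2.imwrite(f"pics/{out}_{i}.png",im[c[1]*k:c[3]*k,c[0]*k:c[2]*k])
E
python3 ov.py w1 ovw "None or dict(can=(.449,-.197),sl=(.6185,-.215),vial=(.4635,-.0765),cap=(.6183,-.364),ice=(.6113,-.0578,0),cup=(.450,-.352),carton=(.5805,.188,np.radians(32)))" "[(100,0,360,190)]"
cd pics; cat > /dev/null
```

```text
5.3 [-3.81598977e-01  2.77471167e-01  3.15736669e-01  1.60973115e+00
 -3.59102214e-04  2.76084104e+00]
[-0.41822433  0.30392794 -0.45017873  0.81668966  0.          1.152572  ]
[-0.41822433  0.30392794 -0.45017873  0.81668966  0.          2.72336832]
```

View pics/w1.png

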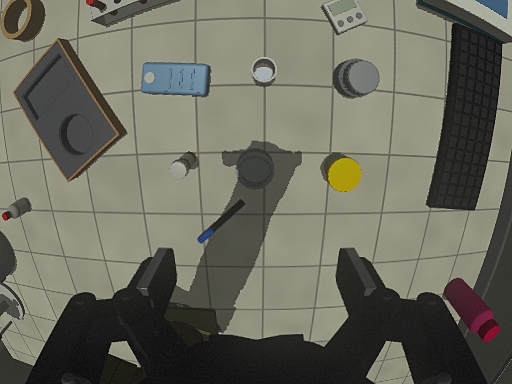

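```bash
D="dict(can=(.449,-.197),sl=(.6185,-.215),vial=(.4635,-.0765),cap=(.6183,-.364),ice=(.6113,-.0578,0),cup=(.450,-.352),carton=(.5805,.188,np.radians(32)))"
python3 - <<'E'
from h import *
shot("side","s1"); shot("top","t1")
E
python3 ov.py w1 ovw "$D" "[(130,40,390,240)]"; python3 ov.py s1 ovs "$D" "[(180,80,360,310)]"; python3 ov.py t1 ovt "$D" "[(130,130,390,260)]"
```

```text
(no output)
```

View pics/ovw_0.png

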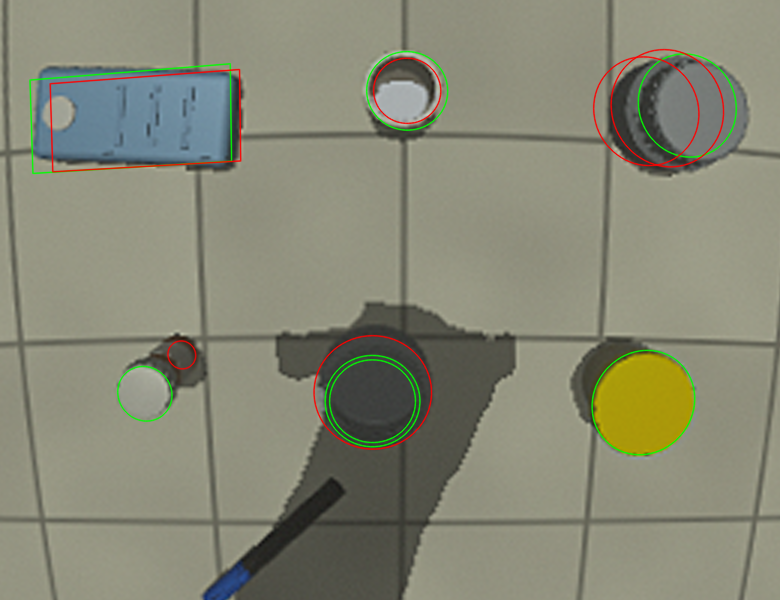

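View pics/ovs_0.png

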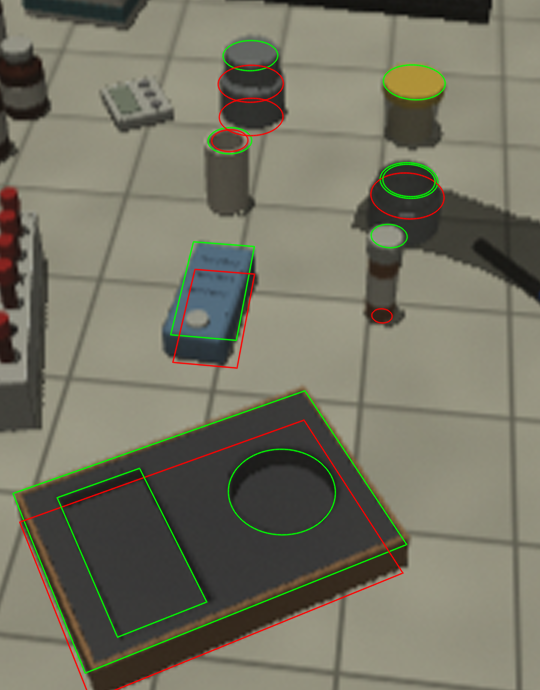

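View pics/ovt_0.png

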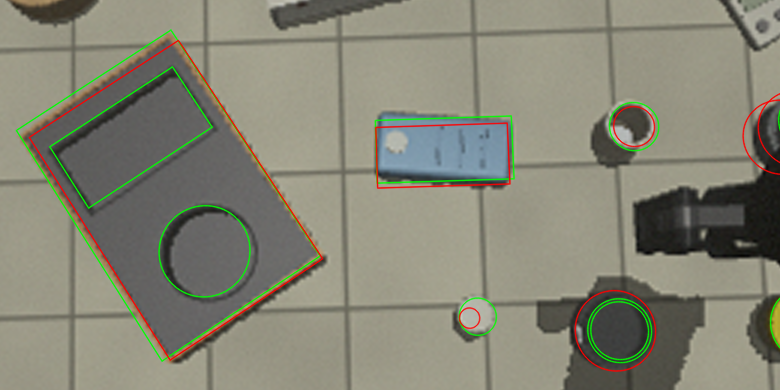

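Run:
```python
from h import *
for n in ["s1","t1"]:
    s=load(n); im=cv2.resize(s["im"],None,fx=2,fy=2)
    for z,c in ((0,(0,0,255)),(-.013,(0,255,255)),(-.044,(0,255,0)),(-.057,(255,0,0))):
        for x in (-.0425,0,.0425):
            u=proj(s,s["p"]+s["Rt"]@[x,0,z])[0]*2
            cv2.circle(im,tuple(int(v) for v in u),3,c,-1)
    u=proj(s,s["p"])[0]*2; print(n,u)
    x0=int(max(0,min(u[0]-250,1024-500)));y0=int(max(0,min(u[1]-200,768-400)))
    cv2.imwrite(f"pics/{n}_tip.png",im[y0:y0+400,x0:x0+500])
```

```text
s1 [608.17231088  67.10463433]
t1 [743.53659376 420.00424773]
```

View pics/s1_tip.png

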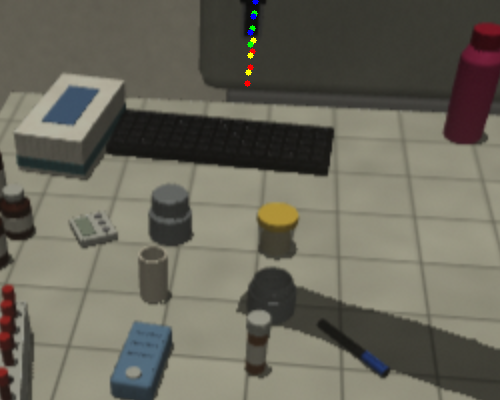

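View pics/t1_tip.png

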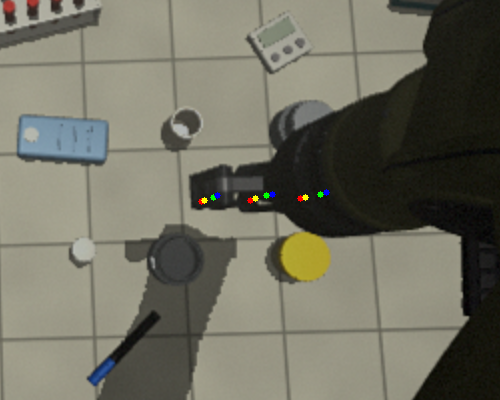

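Run:
```python
from h import *
reach([0.36,-0.06,0.06],Rz(0)); print(current_time())
shot("side","s2"); shot("wrist","w2"); shot("top","t2")
for n in ["s2","t2"]:
    s=load(n); im=cv2.resize(s["im"],None,fx=3,fy=3)
    for z,c in ((0,(0,0,255)),(-.013,(0,255,255)),(-.044,(0,255,0)),(-.057,(255,0,0))):
        for x in (-.0425,.0425):
            u=proj(s,s["p"]+s["Rt"]@[x,0,z])[0]*3
            cv2.circle(im,tuple(int(v) for v in u),3,c,-1)
    u=proj(s,s["p"])[0]*3; print(n,u)
    x0=int(max(0,min(u[0]-250,1536-500)));y0=int(max(0,min(u[1]-200,1152-400)))
    cv2.imwrite(f"pics/{n}_tip.png",im[y0:y0+400,x0:x0+500])
```

```text
6.8
s2 [1045.41326745  525.88077659]
t2 [848.98007602 829.14092611]
```

View pics/s2_tip.png

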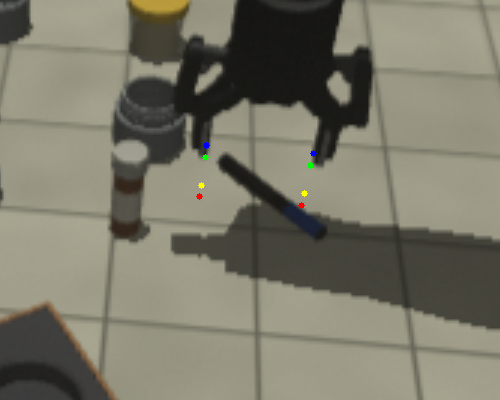

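View pics/t2_tip.png

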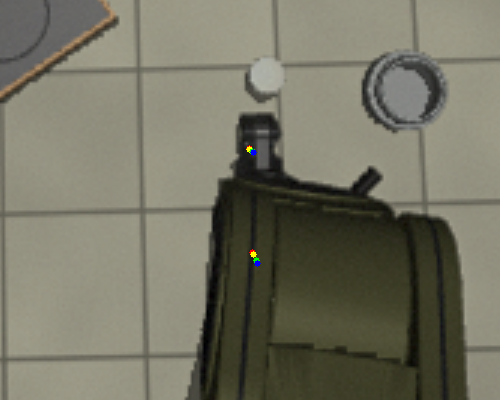

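View pics/w2.png

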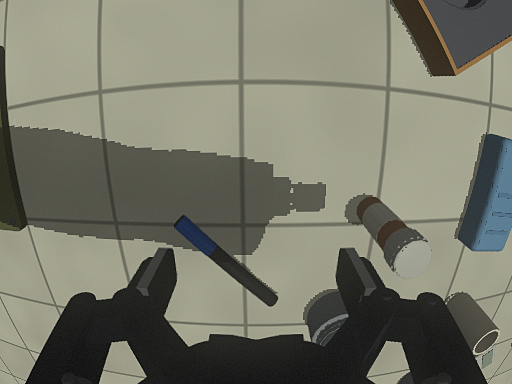

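Run:
```python
from h import *
reach([0.36,0.06,0.05],Rz(0)); close_gripper(20)
line_to([0.36,0.06,0.008],0.1)
print(current_time(),current_force())
z=0.008
while z>-0.05:
    z-=0.002
    try: line_to([0.36,0.06,z],0.05)
    except Exception as e: print(z,e); break
    f=current_force()
    if abs(f[2])>3: print("contact",z,f,current_tcp_pos()); break
print(z,current_force(),current_tcp_pos(),current_time())
shot("side","s3"); shot("wrist","w3")
s=load("s3"); u=proj(s,s["p"])[0]; x0,y0=int(u[0]-80),int(u[1]-80)
cv2.imwrite("pics/s3c.png",cv2.resize(s["im"][y0:y0+130,x0:x0+160],None,fx=3,fy=3)); print(u-[x0,y0])
```

```text
8.8333 [0.09670564 0.26116716 0.40102725]
contact -0.04000000000000002 [-7.05027831 -0.35164142 32.08407694] [ 0.36018517  0.06004189 -0.03819966]
-0.04000000000000002 [-7.05027831 -0.35164142 32.08407694] [ 0.36018517  0.06004189 -0.03819966] 14.8333
[80.59799827 80.42193434]
```

View pics/s3c.png

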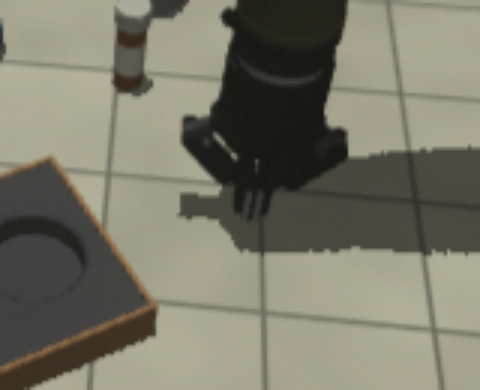

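```bash
cat > fit.py <<'E'
from h import *
from scipy.optimize import minimize
PROF=dict(canister=[(0,.029),(.005,.034),(.042,.034),(.042,.0285),(.054,.0285),(.060,.0265)],
 sleeve=[(0,.0165),(.004,.0205),(.078,.0205)], vial=[(0,.009),(.004,.013),(.074,.013),(.074,.015),(.094,.015)],
 cap=[(0,.034),(.042,.034),(.048,.028),(.076,.028)])
def box(x,y,a,w,h,z0,z1):
    q=np.array([[-1,-1],[1,-1],[1,1],[-1,1]])*[w/2,h/2]; c,s=np.cos(a),np.sin(a)
    q=q@np.array([[c,s],[-s,c]])+[x,y]
    return np.vstack([np.c_[q,np.full(4,z)] for z in (z0,z1)])
def mask(s,name,v):
    k=2; m=np.zeros((384*k,512*k),np.uint8)
    if name in PROF:
        pr=PROF[name]; parts=[np.vstack([circ(v[0],v[1],pr[i][0],pr[i][1],36),circ(v[0],v[1],pr[i+1][0],pr[i+1][1],36)]) for i in range(len(pr)-1)]
    elif name=="ice_pack": parts=[box(v[0],v[1],v[2],.056,.120,0,.034)]
    else: parts=[box(v[0],v[1],v[2],.244,.164,0,.036)]
    for p in parts:
        h=cv2.convexHull(((proj(s,p)+.5)*k*16).astype(np.float32)); cv2.fillConvexPoly(m,np.round(h-8).astype(np.int32),1,cv2.LINE_8,4)
    return cv2.GaussianBlur(m.astype(np.float32),(0,0),2.5)
def fit(name,obs,v0):
    tg=[(s,cv2.GaussianBlur(cv2.resize(r.astype(np.float32),None,fx=2,fy=2,interpolation=cv2.INTER_NEAREST),(0,0),2.5)) for s,r in obs]
    f=lambda v: sum(((mask(s,name,v)-t)**2).sum()/ (t.sum()+1) for s,t in tg)
    st=np.array([.006,.006,.06][:len(v0)])
    sx=np.vstack([v0]+[np.array(v0)+np.eye(len(v0))[i]*st[i] for i in range(len(v0))])
    r=minimize(f,v0,method="Nelder-Mead",options=dict(initial_simplex=sx,xatol=1e-4,fatol=1e-5,maxiter=120)); return r.x,r.fun
E
cat > m1.py <<'E'
from h import *; from fit import *
import pickle
V0=dict(canister=(.449,-.197),sleeve=(.6185,-.215),vial=(.4635,-.0765),cap=(.6183,-.364),ice_pack=(.6113,-.0578,0.),carton=(.5805,.188,np.radians(32)))
line_to([0.36,0.06,0.05],0.2)
obs={}
def grab(cam,tag):
    shot(cam,tag); s=load(tag)
    for n in V0:
        r=outline_of(n,cam)
        pr=proj(s,[*V0[n][:2],.03])[0]
        for d in r:
            ys,xs=np.nonzero(d["region"])
            if len(xs) and np.hypot(xs.mean()-pr[0],ys.mean()-pr[1])<25:
                obs.setdefault(n,[]).append((s,d["region"],cam,d["confidence"])); break
grab("side","s4"); grab("top","t4")
release_first=True
reach([0.5,-0.17,0.36],Rz(-np.pi/2)); grab("wrist","w4")
pickle.dump(obs,open("obs.pkl","wb")); print(current_time())
E
python3 m1.py
cat > m2.py <<'E'
from fit import *; import pickle
V0=dict(canister=(.449,-.197),sleeve=(.6185,-.215),vial=(.4635,-.0765),cap=(.6183,-.364),ice_pack=(.6113,-.0578,0.),carton=(.5805,.188,np.radians(32)))
obs=pickle.load(open("obs.pkl","rb"))
for n in V0:
    for o in obs.get(n,[]): print(n,o[2],round(o[3],2),o[1].sum(),*[np.round(a,4) for a in fit(n,[o[:2]],V0[n])])
    print(n,"ALL",*[np.round(a,4) for a in fit(n,[o[:2] for o in obs[n]],V0[n])])
E
time python3 m2.py
```

```text
18.1
canister side 0.9 505 [ 0.4505 -0.2064] 0.0876
canister wrist 0.8 1287 [ 0.4497 -0.1979] 0.002
canister ALL [ 0.4501 -0.1988] 0.1175
sleeve side 0.94 323 [ 0.6234 -0.2165] 0.0716
sleeve top 0.8 315 [ 0.623  -0.2114] 0.0027
sleeve wrist 0.56 610 [ 0.6194 -0.2119] 0.003
sleeve ALL [ 0.6214 -0.2121] 0.1185
vial side 0.77 300 [ 0.4659 -0.0769] 0.032
vial wrist 0.95 460 [ 0.4643 -0.0757] 0.0063
vial ALL [ 0.4652 -0.0762] 0.0477
cap side 0.71 555 [ 0.6179 -0.3757] 0.015
cap top 0.69 733 [ 0.617  -0.3723] 0.0044
cap wrist 0.88 1425 [ 0.616  -0.3717] 0.0109
cap ALL [ 0.6165 -0.3721] 0.0432
ice_pack side 0.55 876 [ 0.6169 -0.0618 -0.0743] 0.0278
ice_pack top 0.92 1032 [ 0.6153 -0.0582 -0.0681] 0.0078
ice_pack wrist 0.56 2198 [ 0.6134 -0.0591 -0.112 ] 0.0142
ice_pack ALL [ 0.6146 -0.0587 -0.0905] 0.0734
carton side 0.86 7715 [0.5794 0.1834 0.5764] 0.0047
carton top 0.94 5759 [0.5784 0.1851 0.5783] 0.0007
carton wrist 0.64 9251 [0.5768 0.1867 0.5829] 0.0022
carton ALL [0.5779 0.1854 0.5797] 0.0148
real	0m27.552s
user	0m27.465s
sys	0m1.023s
```

```bash
cat >> h.py <<'E'
CAN=(.4497,-.198);SLV=(.621,-.212);VIAL=(.4648,-.0762);CAP=(.6165,-.372);ICE=(.6145,-.0588,-.085);CART=(.578,.1853,.579)
def cpt(x,y):
    c,s=np.cos(CART[2]),np.sin(CART[2]); return CART[0]+c*x-s*y, CART[1]+s*x+c*y
WELL=cpt(-.062,0);REC=cpt(.06,0)
def d(o):
    L=.057; a=np.arcsin(np.sin(-.103)+o/2/L); return L*(np.cos(-.103)-np.cos(a))
def tz(tip,o): return tip-.0385-d(o)
E
python3 - <<'E'
from h import *
for n,(p,z) in dict(can=(CAN,tz(.028,.068)),slv=(SLV,tz(.058,.041)),vial=(VIAL,tz(.0745,.03)),cap=(CAP,tz(.05,.056)),w=(WELL,0),w2=(WELL,.2),slv2=(SLV,.2),cap2=(CAP,.22)).items():
    print(n,p,round(z,4),ik([*p[:2],z],Rz(0)))
print(ik([*ICE[:2],tz(.018,.056)],Rz(ICE[2])),ik([*REC,tz(.04,.056)],Rz(CART[2])))
release()
z=tz(.028,.068)
reach([*CAN,0.10],Rz(0)); line_to([*CAN,z],.12)
print(current_time(),current_force(),current_tcp_pos())
shot("side","g1a",(256,60,416,200),3)
close_gripper(40); print(current_opening(),current_force())
shot("side","g1b",(256,60,416,200),3)
line_to([*CAN,z+.03],.1); print(current_opening(),current_force(),current_time())
shot("wrist","g1w"); shot("side","g1c",(256,60,416,200),3)
E
```

```text
can (0.4497, -0.198) -0.0176 [-0.41475277  0.39605754 -0.55802621  0.61671258  0.          1.15604356]
slv (0.621, -0.212) 0.0179 [-0.32897934  0.59097464 -0.07842079  0.90140089  0.          1.24181698]
vial (0.4648, -0.0762) 0.0356 [-0.16249598  0.29899803 -0.5357053   0.736093    0.          1.40830035]
cap (0.6165, -0.372) 0.0073 [-0.54292039  0.70127081  0.10986159  0.97938711  0.          1.02787594]
w (np.float64(0.5261053641571801), np.float64(0.15137439358329574)) 0 [ 0.28015891  0.45041999 -0.39804772  0.72232861  0.          1.85095524]
w2 (np.float64(0.5261053641571801), np.float64(0.15137439358329574)) 0.2 [ 0.28015891  0.29594511 -0.06960412  1.2052471   0.          1.85095524]
slv2 (0.621, -0.212) 0.2 [-0.32897934  0.49118554  0.23555646  1.31516724  0.          1.24181698]
cap2 (0.6165, -0.372) 0.22 [-0.54292039  0.62078138  0.51579185  1.46580679  0.          1.02787594]
[-0.0953971   0.57544339 -0.23985454  0.7554984   0.          1.56039922] [ 0.33419673  0.62280073 -0.07704831  0.87094729  0.          1.32599306]
21.4833 [0.12108513 0.26143866 0.43032886] [ 0.4504182  -0.19831833 -0.01701377]
0.06594110375123736 [-0.78745988  0.1004365   5.63597438]
0.06629406610815765 [-0.53047722  0.41055595 -1.04542524] 22.35
```

```bash
cd pics; python3 -c "
import cv2,numpy as np
a=[cv2.imread(f'g1{k}.png') for k in 'abc']
cv2.imwrite('g1.png',cv2.resize(np.hstack(a),None,fx=.55,fy=.9))"
```

```text
(no output)
```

View pics/g1.png

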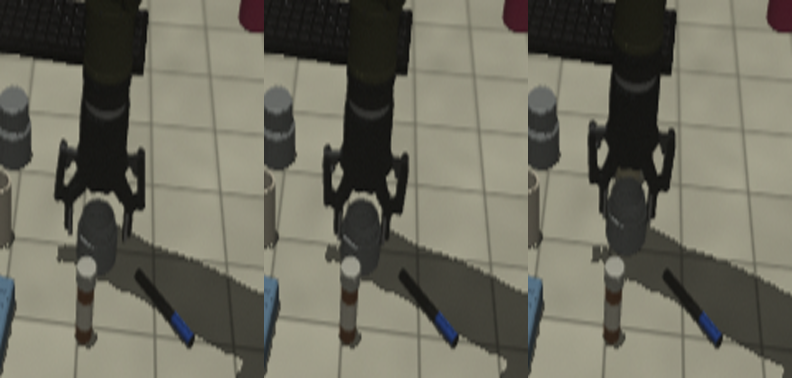

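View pics/g1w.png

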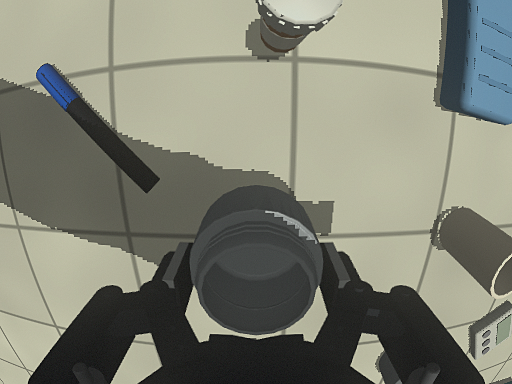

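```bash
cat > ovh.py <<'E'
from fit import *; import sys
# ovh name obj x y z : overlay profile at given base
n,o=sys.argv[1:3]; v=[float(a) for a in sys.argv[3:6]]; k=3
s=load(n); im=cv2.resize(s["im"],None,fx=k,fy=k,interpolation=cv2.INTER_CUBIC)
for z,r in PROF[o]:
    u=(proj(s,circ(v[0],v[1],v[2]+z,r))+.5)*k; cv2.polylines(im,[np.round(u*16).astype(np.int32)],False,(0,255,0),1,cv2.LINE_AA,4)
u=proj(s,[v[0],v[1],v[2]+.04])[0]; x0,y0=[int(max(0,min(a-115,b-230))) for a,b in zip(u,(512,384))]
cv2.imwrite(f"pics/{n}_{o}.png",im[y0*k:(y0+190)*k,x0*k:(x0+230)*k])
E
python3 ovh.py g1w canister .4504 -.198 .03
```

```text
(no output)
```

View pics/g1w_canister.png

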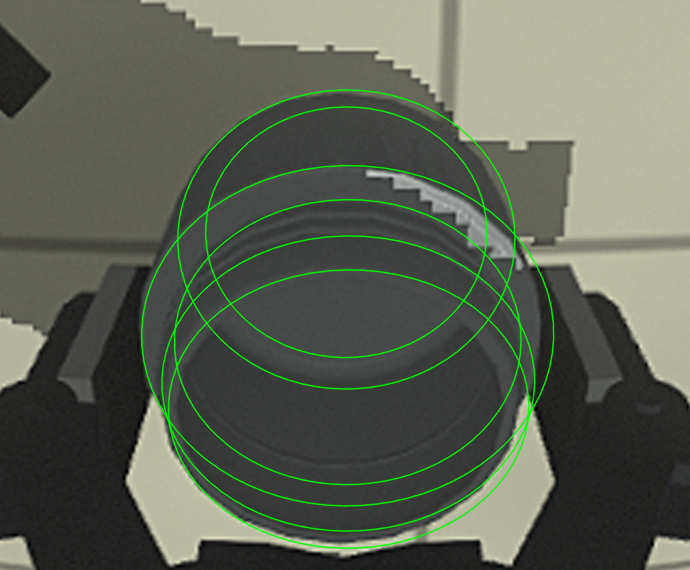

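```bash
python3 - <<'E'
from h import *
z=tz(.028,.068)
line_to([*CAN,z+.14],.25); line_to([*WELL,z+.14],.3); 
line_to([*WELL,z+.045],.2)
print(current_time(),current_tcp_pos(),current_force())
shot("wrist","g2w"); shot("side","g2s",(180,190,340,310),3)
E
python3 ovh.py g2w canister $(python3 -c "
from h import *
print(WELL[0]-.0005,WELL[1],.045)")
```

```text
25.0083 [0.52649755 0.15068562 0.02795619] [ 0.73571116  0.77346232 -0.69339539]
```

View pics/g2w_canister.png

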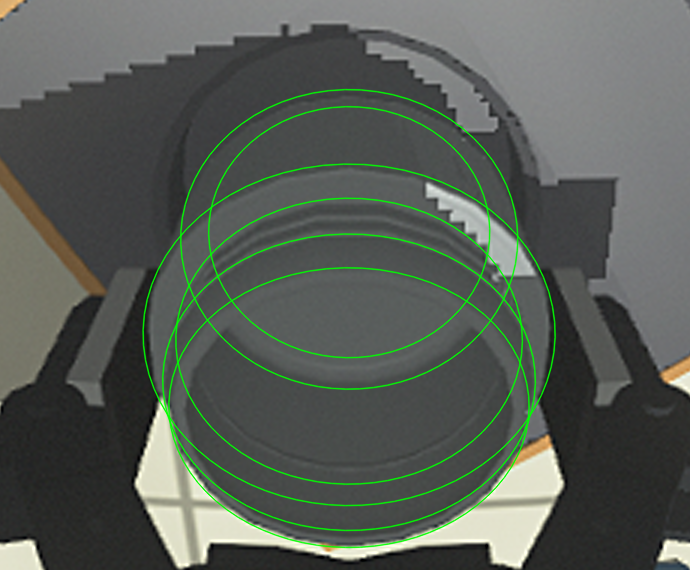

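View pics/g2s.png

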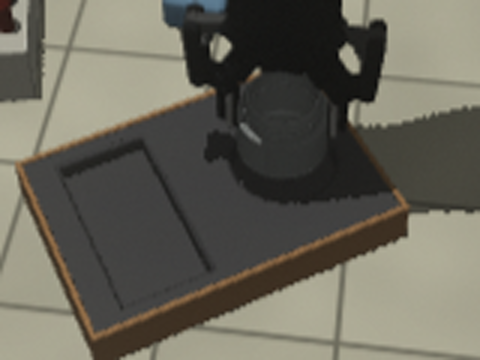

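```bash
cat > ovc.py <<'E'
from h import *; import sys
# ovc name out x0 y0 x1 y1 ; circles args as python list
n,out=sys.argv[1:3]; C=eval(sys.argv[3]); cr=eval(sys.argv[4]); k=3
s=load(n); im=cv2.resize(s["im"],None,fx=k,fy=k,interpolation=cv2.INTER_CUBIC)
for i,c in enumerate(C):
    u=(proj(s,circ(*c))+.5)*k; cv2.polylines(im,[np.round(u*16).astype(np.int32)],False,[(0,255,0),(0,0,255),(255,255,0)][i%3],1,cv2.LINE_AA,4)
im=im[cr[1]*k:cr[3]*k,cr[0]*k:cr[2]*k]
cv2.imwrite(f"pics/{out}.png",np.clip(im.astype(float)*1.6,0,255).astype(np.uint8))
E
python3 ovc.py g2w g2wc "[(*WELL,.035,.040),(*WELL,.010,.040)]" "(140,100,370,290)"; python3 ovc.py g2s g2sc "[(*WELL,.035,.040),(*WELL,.010,.040),(WELL[0],WELL[1],.045,.029)]" "(180,180,360,320)"
```

```text
(no output)
```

View pics/g2wc.png

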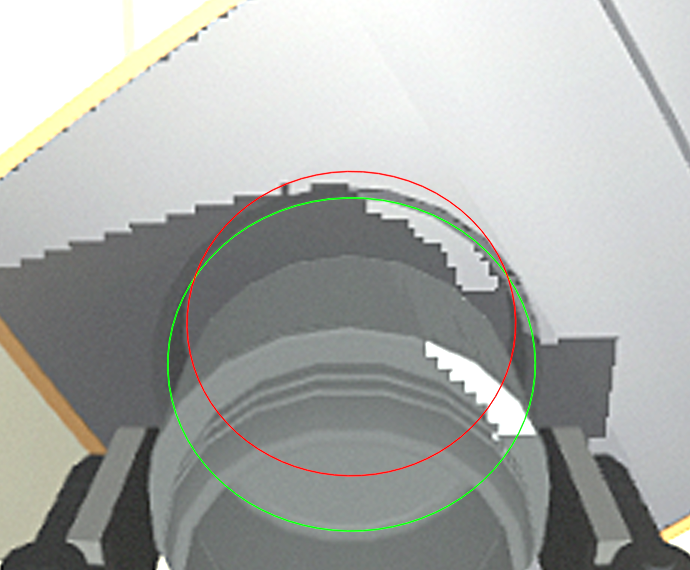

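View pics/g2sc.png

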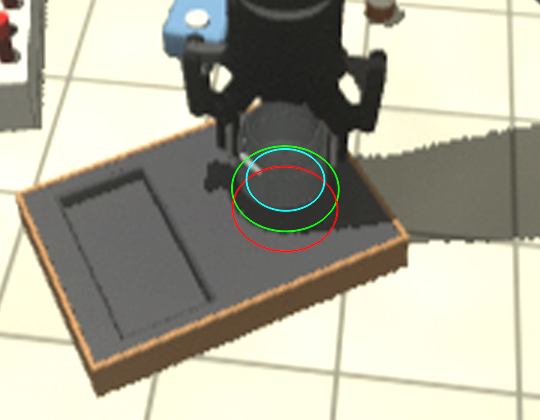

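Run:
```python
from h import *
z=tz(.028,.068); W=np.array([WELL[0]-.001,WELL[1]+.002])
line_to([*W,z+.04],.1); line_to([*W,z+.014],.08)
zz=z+.014
f0=current_force()
while zz>z+.0095:
    zz-=.001; line_to([*W,zz],.03); f=current_force()
    if f[2]-f0[2]>2.5: break
print(current_time(),zz-z,current_tcp_pos(),f0,current_force())
shot("wrist","g3w",(120,80,400,330),2)
release(); print(current_force())
line_to([*W,zz+.12],.25)
print(current_time()); shot("wrist","g3w2",(120,20,400,230),2.8); shot("side","g3s"); shot("top","g3t")
```

```text
26.8333 0.01 [ 0.52536671  0.15350154 -0.00653319] [ 0.15049718  0.55082584 -0.69577059] [-3.3105228  -0.4354103   7.26189041]
[ 0.77391393  0.16648393 -0.21059881]
27.85
```

View pics/g3w2.png

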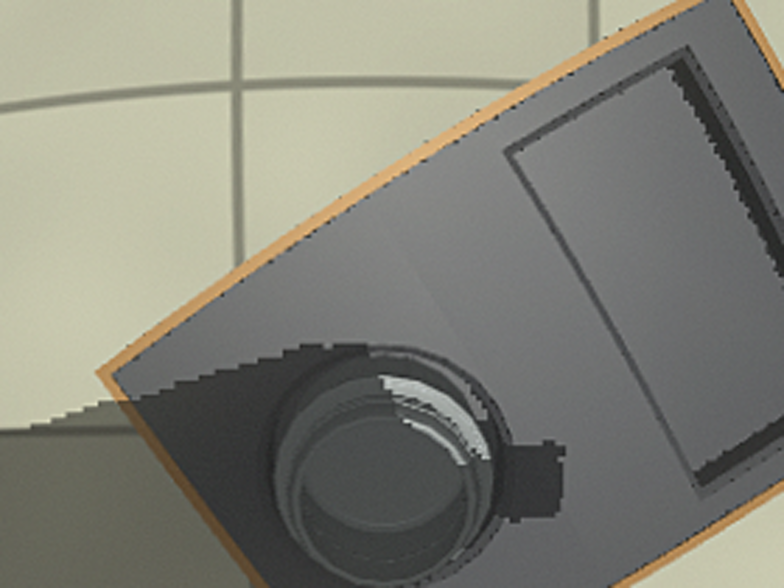

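```bash
python3 ovc.py g3w2 g3wc "[(.5248,.1535,.070,.0265),(.5248,.1535,.052,.034),(.5248,.1535,.07,.024)]" "(160,110,350,250)"; python3 ovc.py g3s g3sc "[(.5248,.1535,.070,.0265),(.5248,.1535,.052,.034),(.5248,.1535,.07,.024)]" "(200,190,360,300)"
```

```text
(no output)
```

View pics/g3wc.png

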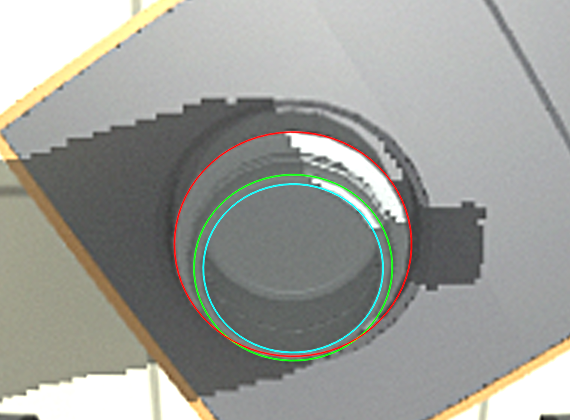

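View pics/g3sc.png

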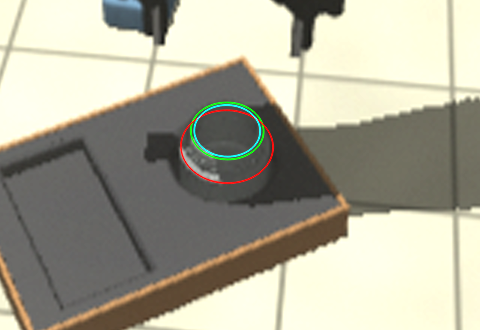

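```bash
cat >> h.py <<'E'
CW=np.array([.5248,.1535])
E
python3 - <<'E'
from h import *
S=np.array([.620,-.212]); z=tz(.058,.041)
p=current_tcp_pos(); line_to([p[0],p[1],.14],.3)
reach([*S,.14],Rz(0)); line_to([*S,z],.15); p=current_tcp_pos(); print(current_time(),p,current_force())
close_gripper(30); print(current_opening(),current_force(),current_tcp_pos())
line_to([*S,z+.04],.15); print(current_opening(),current_force(),current_time())
shot("wrist","g4w")
E
python3 ovh.py g4w sleeve .620 -.212 .04
```

```text
30.625 [ 0.62094301 -0.21196629  0.01894109] [ 0.03110371 -0.19876324 -0.31542864]
0.04044286511568284 [-1.11009242  0.77617429  5.54618093] [ 0.62062172 -0.21226809  0.01885298]
0.04050375846480432 [ 0.55715619  0.09317134 -1.19175816] 31.525
```

View pics/g4w_sleeve.png

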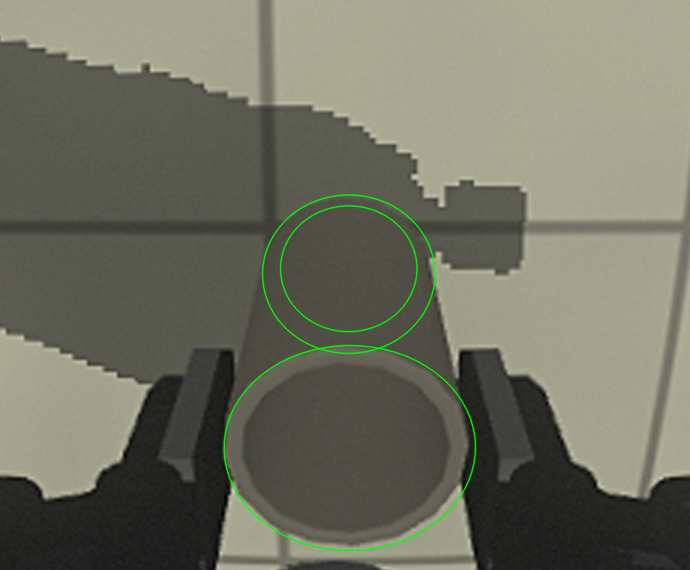

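```bash
python3 - <<'E'
from h import *
z=tz(.058,.041); W=CW+[-.0006,.0003]
p=current_tcp_pos(); line_to([p[0],p[1],z+.13],.25); line_to([*W,z+.13],.35); line_to([*W,z+.08],.15)
print(current_time(),current_tcp_pos(),current_force())
shot("wrist","g5w"); shot("side","g5s")
E
python3 ovc.py g5w g5wc "[(*CW,.070,.024),(*CW,.070,.0265),(*CW,.080,.0165)]" "(150,90,370,280)"; python3 ovc.py g5s g5sc "[(*CW,.070,.024),(*CW,.070,.0265),(*CW,.080,.0165)]" "(200,170,360,300)"
```

```text
33.8 [0.52434085 0.15273684 0.09788805] [-0.17374336 -0.23996398  0.0618891 ]
```

View pics/g5wc.png

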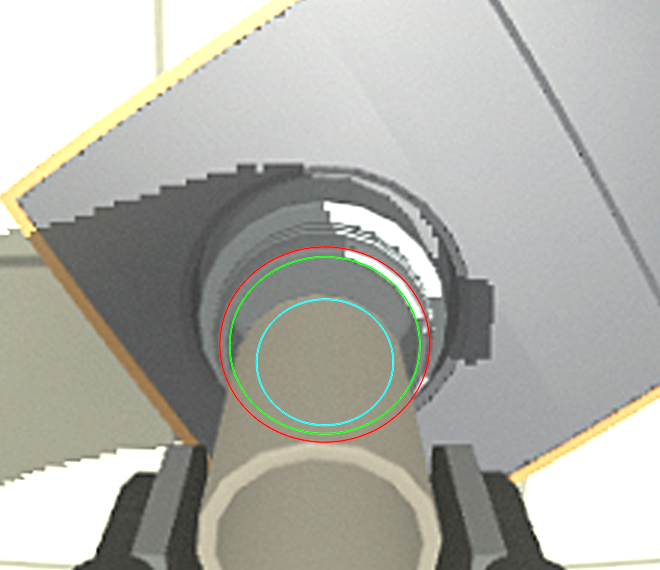

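View pics/g5sc.png

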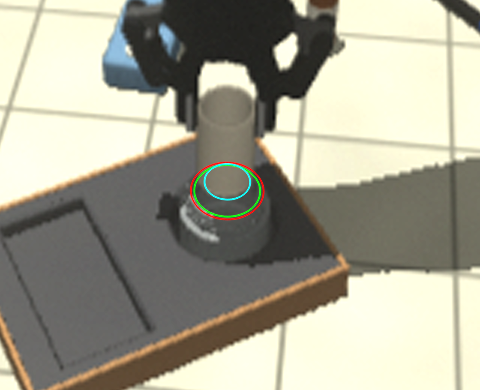

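```bash
cat >> h.py <<'E'
def lower(xy,z0,z1,step=.001,feed=.04,thr=3.):
    f0=current_force(); z=z0
    while z>z1+1e-6:
        z=max(z1,z-step); line_to([*xy,z],feed); f=current_force()-f0
        if f[2]>thr or np.hypot(f[0],f[1])>8: return z,f,True
    return z,f,False
E
python3 - <<'E'
from h import *
z=tz(.058,.041); W=CW+[-.0001,.001]
line_to([*W,z+.078],.1)
r=lower(W,z+.078,z+.020,.006,.06,6); print(r[0]-z,r[1:])
if not r[2]:
    r=lower(W,z+.020,z+.0125,.0015,.04,4); print(r[0]-z,r[1:])
print(current_time(),current_tcp_pos(),current_force()); shot("wrist","g6w",(120,60,400,330),2); shot("side","g6s",(200,170,360,300),3)
E
```

```text
0.020000000000000004 (array([ 0.44321647, -0.02271759, -0.56300779]), False)
0.013999999999999999 (array([-1.10359106, -0.77721903,  6.00779704]), True)
37.65 [0.52502968 0.15462704 0.03281955] [-0.89001888 -0.78215884  6.14431393]
```

View pics/g6s.png

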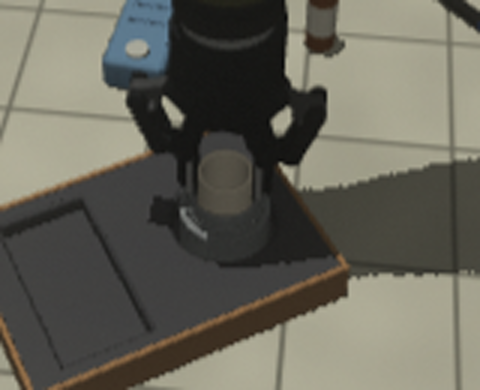

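```bash
python3 - <<'E'
from h import *
W=CW+[-.0001,.001]; release(); line_to([*W,.14],.25)
shot("wrist","g7w"); print(current_time(), current_tcp_pos())
E
python3 ovc.py g7w g7wc "[(.525,.1545,.092,.0205),(.525,.1545,.092,.017),(*CW,.070,.0265)]" "(150,110,370,290)"
```

```text
38.9 [0.52398412 0.15431231 0.1392763 ]
```

View pics/g7wc.png

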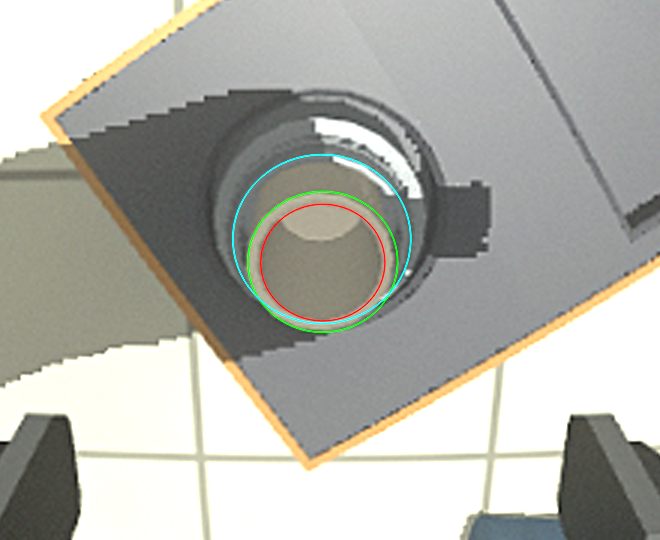

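```bash
cat >> h.py <<'E'
SW=np.array([.5248,.1545])
E
python3 - <<'E'
from h import *
V=np.array([.4643,-.076]); z=tz(.0745,.030); print(z)
line_to([*V,.13],.35)
shot("wrist","g8w0"); line_to([*V,z],.12); p=current_tcp_pos(); print(current_time(),p,current_force())
shot("wrist","g8w1")
close_gripper(25); print(current_opening(),current_force(),current_tcp_pos())
line_to([*V,z+.02],.05); print(current_opening(),current_force(),current_time())
shot("wrist","g8w"); shot("side","g8s",(240,90,400,230),3)
E
python3 ovh.py g8w0 vial .4643 -.076 .0
python3 ovh.py g8w vial .4643 -.076 .02
```

```text
0.035564615156177586
40.7167 [ 0.4650475  -0.07579209  0.03607767] [0.85098553 0.28358014 0.6056895 ]
0.028992299457308475 [-0.71111056 -1.2632181   2.6680841 ] [ 0.46451797 -0.07609543  0.03589585]
0.028561770728097253 [-0.89408815  0.78969592 -1.11400981] 41.8667
```

View pics/g8w0_vial.png

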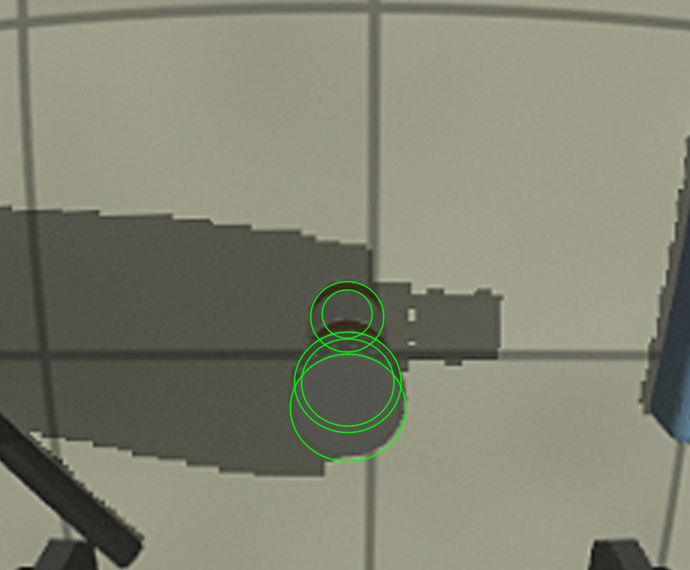

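View pics/g8w_vial.png

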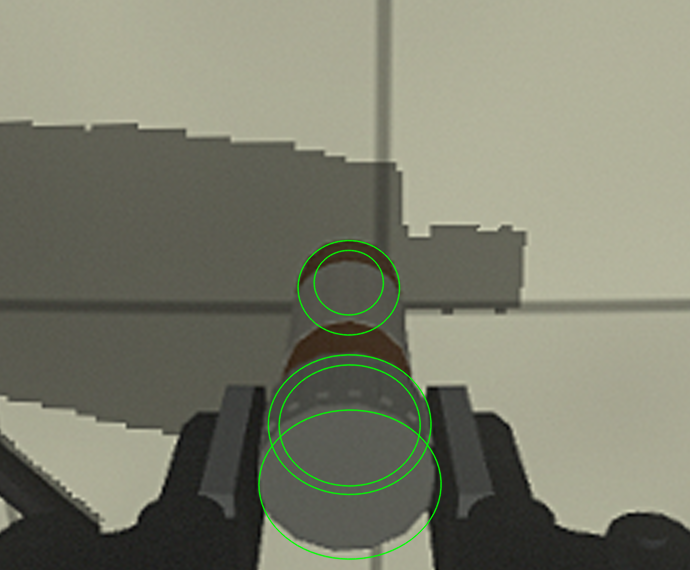

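View pics/g8s.png

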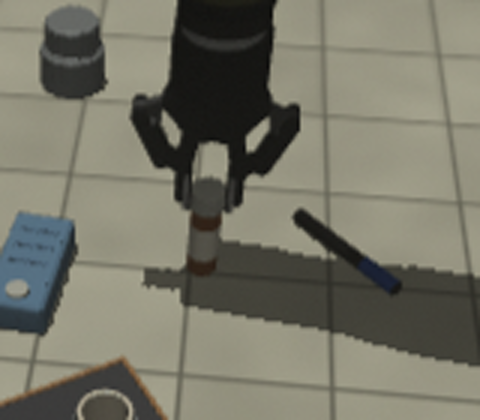

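```bash
python3 - <<'E'
from h import *
z=tz(.0745,.030); W=SW+[-.0001,.0005]
p=current_tcp_pos(); line_to([p[0],p[1],z+.13],.2); line_to([*W,z+.13],.2); line_to([*W,z+.102],.1)
print(current_time(),current_tcp_pos(),current_force(),current_opening())
shot("wrist","g9w"); shot("side","g9s")
E
python3 ovc.py g9w g9wc "[(*SW,.092,.017),(*SW,.092,.0205),(*SW,.102,.009)]" "(150,90,370,280)"; python3 ovc.py g9s g9sc "[(*SW,.092,.017),(*SW,.102,.009)]" "(200,150,360,280)"
```

```text
44.4417 [0.52427174 0.15433854 0.13740956] [-0.03758918  0.15840298 -0.09878095] 0.028996628732311288
```

View pics/g9wc.png

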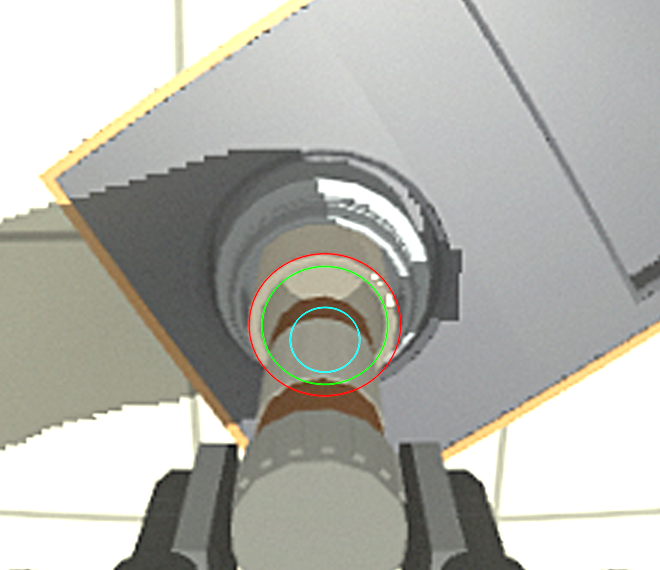

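View pics/g9sc.png

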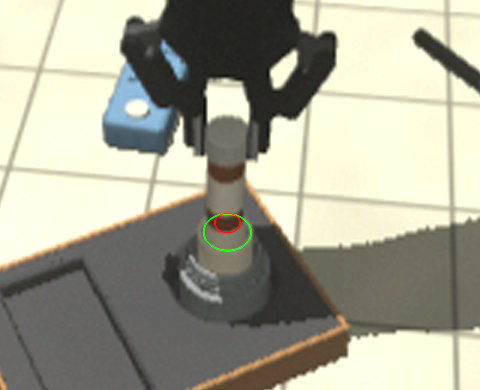

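Run:
```python
from h import *
z=tz(.0745,.030); W=SW+[.0003,.0005]
r=lower(W,z+.102,z+.028,.0075,.05,4); print(r[0]-z,r[1:])
if not r[2]:
    r=lower(W,z+.028,z+.0205,.001,.02,2.5); print(r[0]-z,r[1:])
print(current_time(),current_tcp_pos(),current_force()); shot("side","g10s",(200,150,360,300),3)
```

```text
0.028000000000000004 (array([-0.95909444, -0.28464544, -0.66419577]), False)
0.022 (array([ 0.30361812, -0.36809793,  3.90376942]), True)
49.025 [0.52534317 0.15508208 0.05792799] [-2.22976594e-03 -2.54998129e-01  2.97860131e+00]
```

View pics/g10s.png

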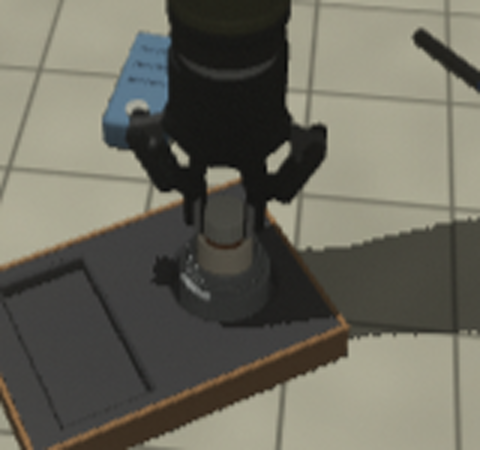

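```bash
python3 - <<'E'
from h import *
W=SW+[.0003,.0005]; release(); line_to([*W,.15],.2)
shot("wrist","g11w0",(150,90,370,280),3)
C=np.array([.6163,-.372]); z=tz(.050,.056)
reach([*C,.12],Rz(0)); shot("wrist","g11w1"); line_to([*C,z],.12); p=current_tcp_pos(); print(current_time(),p,current_force())
close_gripper(35); print(current_opening(),current_force(),current_tcp_pos())
line_to([*C,z+.03],.1); print(current_opening(),current_force(),current_time(),current_tcp_pos())
shot("wrist","g11w")
E
python3 ovh.py g11w1 cap .6163 -.372 .0
python3 ovh.py g11w cap .6163 -.372 .03
```

```text
53.4 [ 0.61707008 -0.37243127  0.00834627] [0.88401528 0.26346741 0.43122942]
0.054372994968986135 [0.61658264 0.21731779 5.04321477] [ 0.61706263 -0.37251054  0.00859167]
0.054181159580110536 [ 0.81149339 -0.22850484 -0.79150797] 54.25 [ 0.61644358 -0.37206647  0.03741198]
```

View pics/g11w0.png

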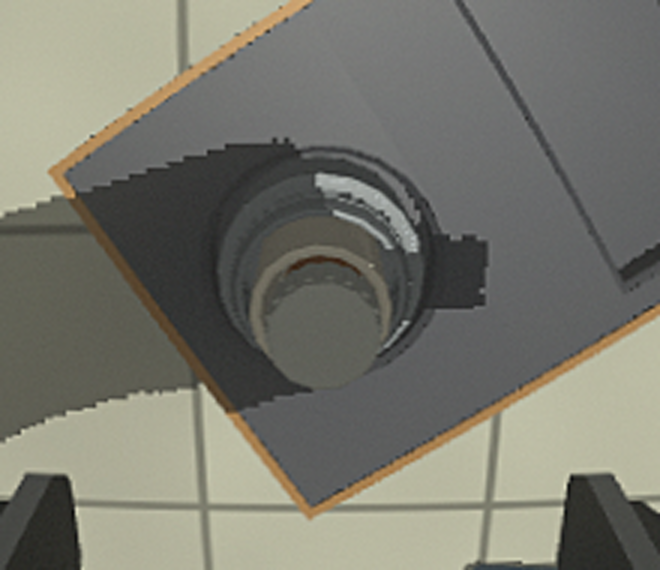

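View pics/g11w1_cap.png

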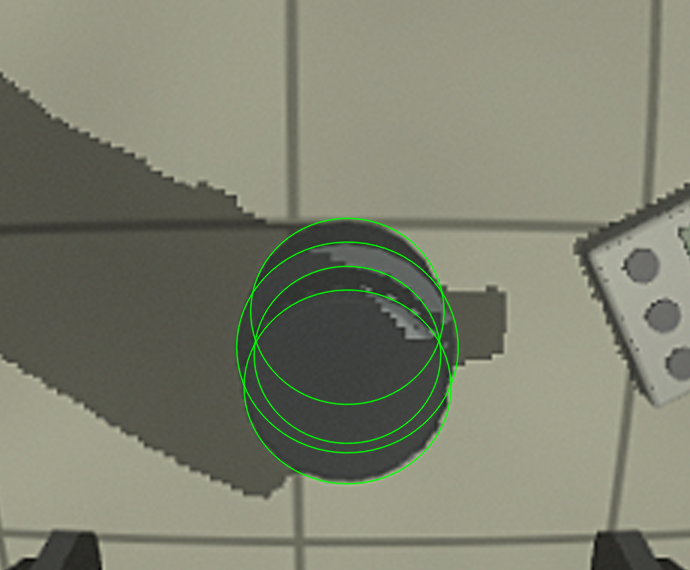

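View pics/g11w_cap.png

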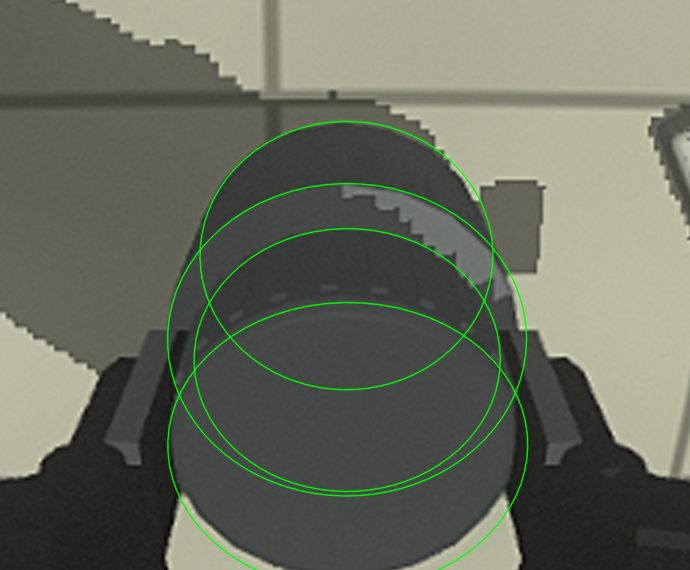

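```bash
python3 - <<'E'
from h import *
z=tz(.050,.056); W=CW+[0,.0005]
p=current_tcp_pos(); line_to([p[0],p[1],z+.16],.25); line_to([*W,z+.16],.35); line_to([*W,z+.125],.15)
print(current_time(),current_tcp_pos(),current_force(),current_opening())
shot("wrist","g12w"); shot("side","g12s")
E
python3 ovc.py g12w g12wc "[(*CW,.052,.034),(*CW,.035,.040),(*CW,.125,.034)]" "(150,90,370,280)"; python3 ovc.py g12s g12sc "[(*CW,.052,.034),(*CW,.125,.034)]" "(190,120,360,280)"
```

```text
57.025 [0.52430367 0.15291039 0.13194588] [-0.32924255  0.52916607 -0.57844271] 0.05443077435265275
```

View pics/g12wc.png

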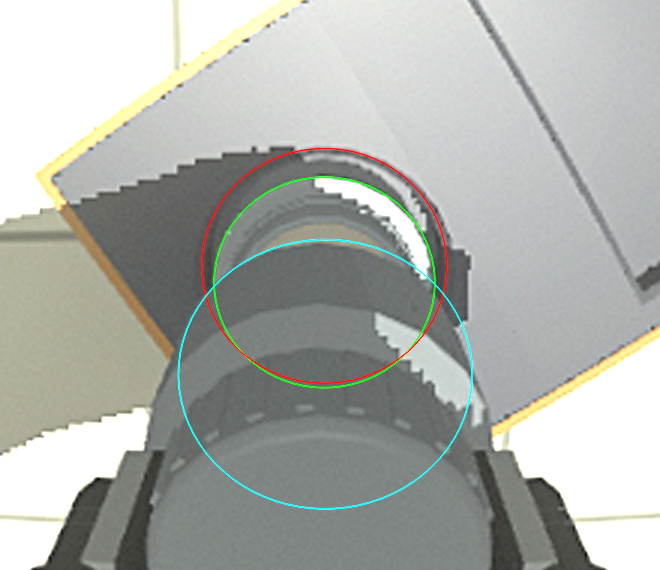

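View pics/g12sc.png

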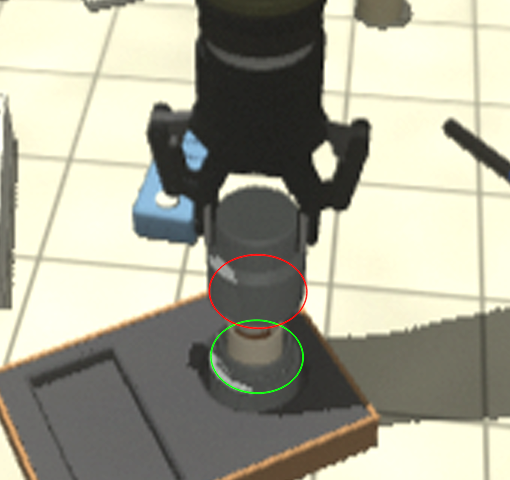

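Run:
```python
from h import *
z=tz(.050,.056); W=CW+[.0003,.0008]
r=lower(W,z+.125,z+.059,.006,.06,4); print(r[0]-z,r[1:])
if not r[2]:
    r=lower(W,z+.059,z+.050,.001,.03,3); print(r[0]-z,r[1:])
print(current_time(),current_tcp_pos(),current_force()); shot("side","g13s",(190,120,360,280),3)
```

```text
0.059000000000000004 (array([-0.77289894,  0.29541911,  0.78554633]), False)
0.052 (array([-2.69679956, -0.65923205,  8.77800284]), True)
61.625 [0.52530899 0.15444416 0.06051136] [-3.01172678 -0.26158819  8.57065806]
```

View pics/g13s.png

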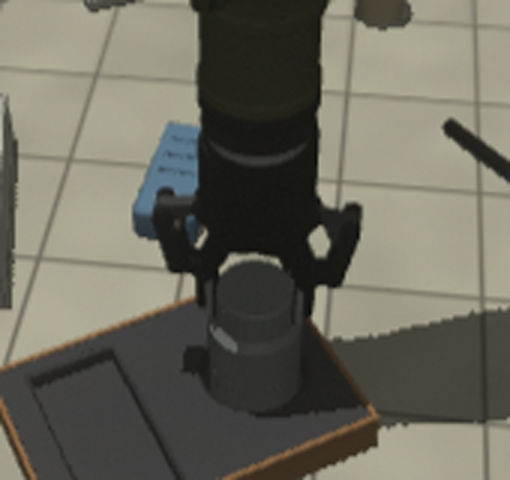

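```bash
cat > ovb.py <<'E'
from fit import *; import sys
n,out=sys.argv[1:3]; k=2
s=load(n); im=cv2.resize(s["im"],None,fx=k,fy=k,interpolation=cv2.INTER_CUBIC)
for i,b in enumerate(eval(sys.argv[3])):
    p=box(*b)
    for j in (0,4):
        q=p[[j,j+1,j+2,j+3,j]]; q=np.vstack([np.linspace(q[m],q[m+1],20) for m in range(4)])
        u=(proj(s,q)+.5)*k; cv2.polylines(im,[np.round(u*16).astype(np.int32)],False,[(0,0,255),(0,255,0)][j//4],1,cv2.LINE_AA,4)
cr=eval(sys.argv[4]); im=im[cr[1]*k:cr[3]*k,cr[0]*k:cr[2]*k]
cv2.imwrite(f"pics/{out}.png",np.clip(im.astype(float)*1.4,0,255).astype(np.uint8))
E
python3 - <<'E'
from h import *
W=CW+[.0003,.0008]; release(); line_to([*W,.17],.2)
# look at recess
rx=cpt(.03,-.11); 
reach([rx[0],rx[1],.22],Rz(CART[2])); print(current_time(),current_tcp_pos()); shot("wrist","i1w"); shot("top","i1t"); shot("side","i1s")
reach([ICE[0],ICE[1]-.03,.20],Rz(ICE[2])); shot("wrist","i2w"); print(current_time(),current_tcp_pos())
E
python3 ovb.py i1w i1wc "[(*CART,.244,.164,0,.036),(*REC,CART[2],.066,.13,.019,.035)]" "(56,0,456,300)"
python3 ovb.py i2w i2wc "[(*ICE,.056,.120,0,.034)]" "(56,0,456,300)"
```

```text
63.5 [0.66180631 0.10960299 0.21778245]
64.5333 [ 0.61517409 -0.08730917  0.20039254]
```

View pics/i1wc.png

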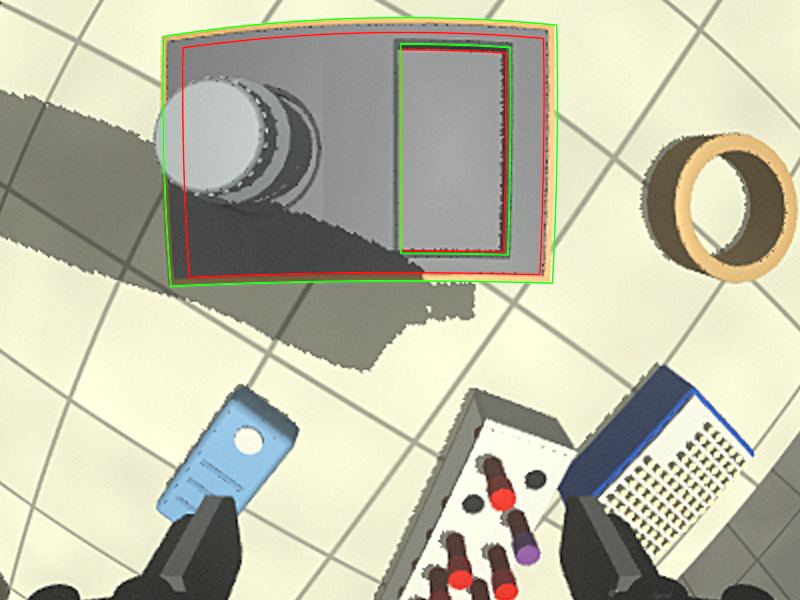

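View pics/i2wc.png

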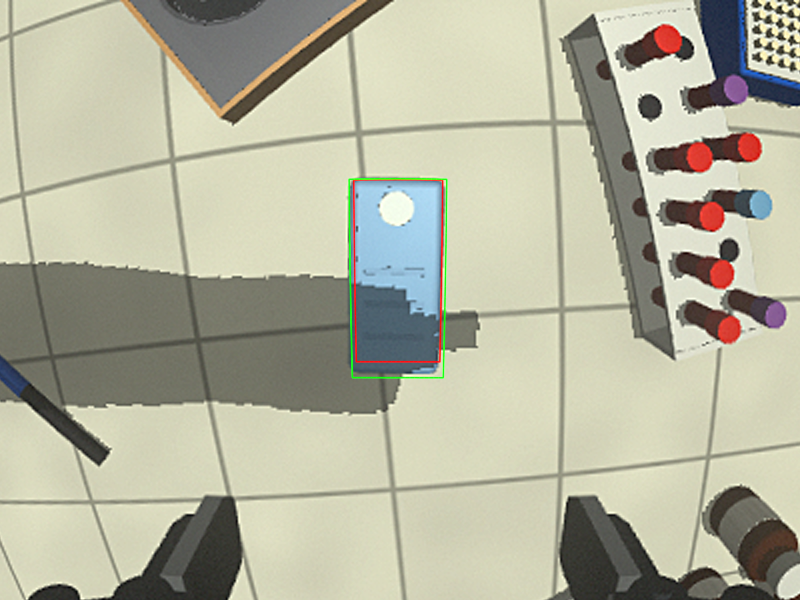

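```bash
python3 - <<'E'
from h import *
I=np.array([.6142,-.0583]); z=tz(.019,.056); a=ICE[2]; print(z)
line_to([*I,.12],.25); line_to([*I,z],.12); print(current_tcp_pos(),current_force())
close_gripper(50); print(current_opening(),current_force(),current_tcp_pos())
line_to([*I,z+.03],.1); print(current_opening(),current_force(),current_moment(),current_time(),current_tcp_pos(),current_tcp_rot()[:2,0])
shot("wrist","i3w"); shot("side","i3s",(200,90,360,230),3)
E
python3 ovb.py i3w i3wc "[(.6142,-.0583,-.085,.056,.120,0.03,.064)]" "(56,84,456,384)"
```

```text
-0.023673173143438735
[ 0.6150416  -0.05843261 -0.02280334] [-0.94872633 -0.52394936 -0.23590751]
0.05481678050012708 [-0.27308942  0.56275467  4.78632143] [ 0.61503141 -0.05838142 -0.0227103 ]
0.05465204248686489 [-0.21067536 -0.78856865 -2.10622998] [-0.04360306  0.00518438 -0.02062939] 67.2167 [ 0.61413246 -0.05830102  0.00613575] [ 0.99638704 -0.08492863]
```

View pics/i3wc.png

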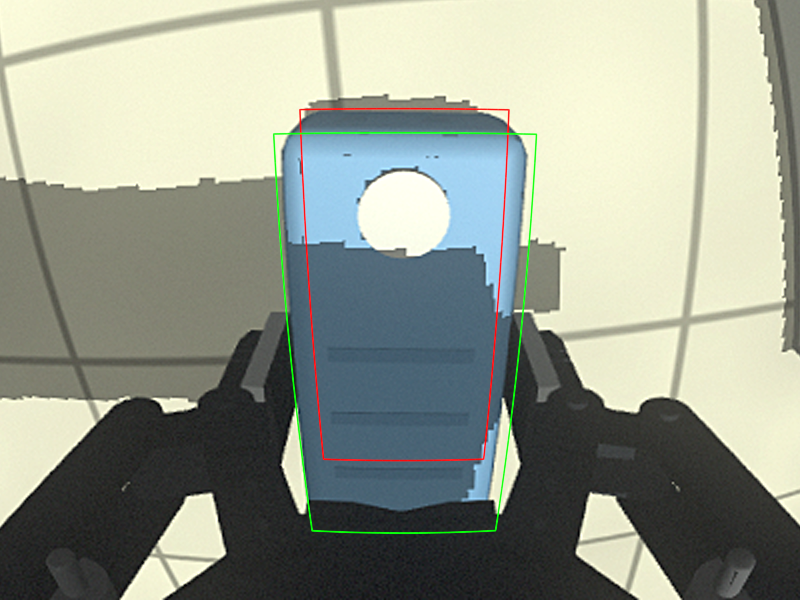

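View pics/i3s.png

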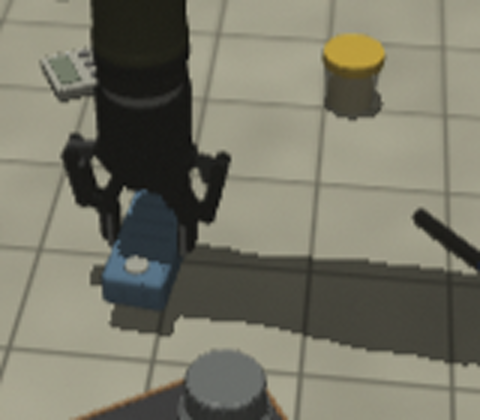

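```bash
python3 - <<'E'
from h import *
z=tz(.019,.056); a=CART[2]; Rg=np.array(cpt(.059,0.0)); print(Rg)
p=current_tcp_pos(); line_to([p[0],p[1],z+.17],.25)
reach([*Rg,z+.17],Rz(a)); line_to([*Rg,z+.06],.15)
print(current_time(),current_tcp_pos(),current_force(),current_opening())
shot("wrist","i4w"); shot("side","i4s"); shot("top","i4t")
E
python3 ovb.py i4w i4wc "[(*cpt(.06,0),CART[2],.066,.13,.019,.035),(*CART,.244,.164,0,.036)]" "(56,34,456,334)"; python3 ovb.py i4s i4sc "[(*cpt(.06,0),CART[2],.066,.13,.019,.035),(*cpt(.059,0),CART[2],.056,.12,.060,.094)]" "(150,140,380,310)"
```

```text
[0.62738361 0.21758404]
69.975 [0.62839682 0.21732919 0.03736973] [-0.27236988  0.37621965 -1.82712765] 0.05451651973608276
```

View pics/i4wc.png

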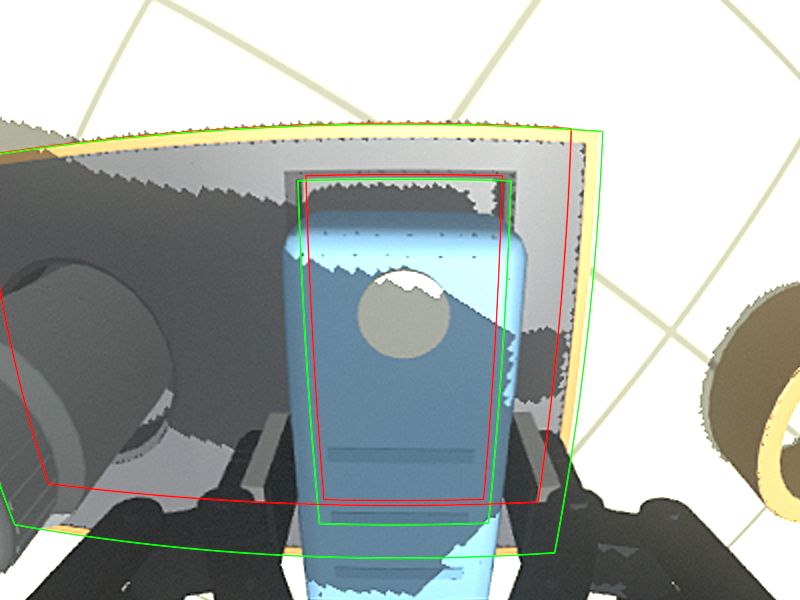

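View pics/i4sc.png

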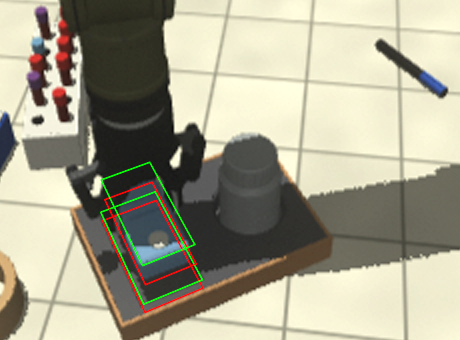

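Run:
```python
from h import *
z=tz(.019,.056); Rg=np.array(cpt(.0575,.0007))
line_to([*Rg,z+.058],.1)
r=lower(Rg,z+.058,z+.026,.004,.05,5); print(r[0]-z,r[1:])
if not r[2]:
    r=lower(Rg,z+.026,z+.0175,.001,.03,4); print(r[0]-z,r[1:])
print(current_time(),current_tcp_pos(),current_force(),current_opening()); shot("side","i5s",(150,140,380,310),3); shot("wrist","i5w")
```

```text
0.026000000000000006 (array([ 0.28093012, -0.44260866,  0.98973352]), False)
0.019 (array([-1.91256843e+00,  4.11208050e-03,  7.18887515e+00]), True)
74.125 [ 0.62584122  0.21740171 -0.00369332] [-2.11428361 -0.52748331  5.90314411] 0.05487261907250537
```

View pics/i5s.png

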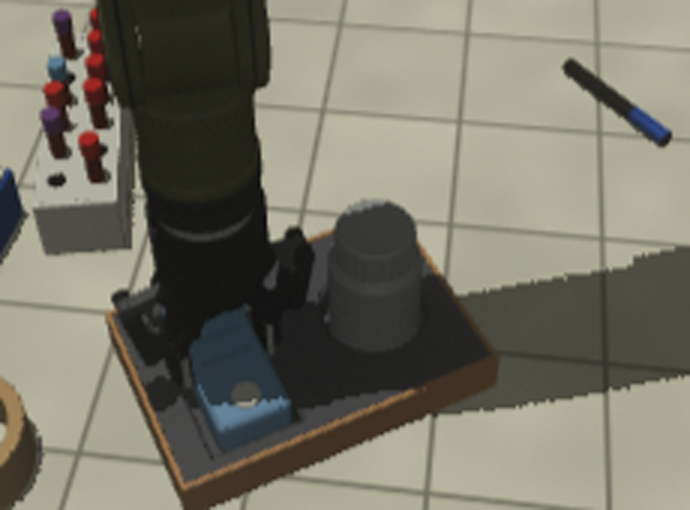

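View pics/i5w.png

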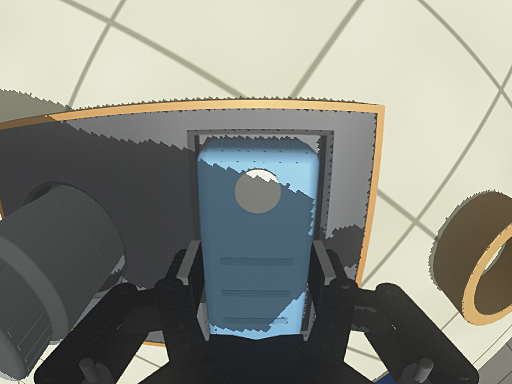

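Run:
```python
from h import *
Rg=np.array(cpt(.0575,.0007)); release(); line_to([*Rg,.17],.2); 
p=cpt(.03,-.11); reach([p[0],p[1],.24],Rz(CART[2])); shot("wrist","f1w",(30,0,400,200),2.1)
reach([.45,-.15,.30],Rz(0)); shot("side","f1s",(100,90,400,320),2.6); shot("top","f1t",(100,90,460,330),2.2); print(current_time(),current_force())
```

```text
77.7083 [-0.1919939   0.67836708  0.78163875]
```

View pics/f1w.png

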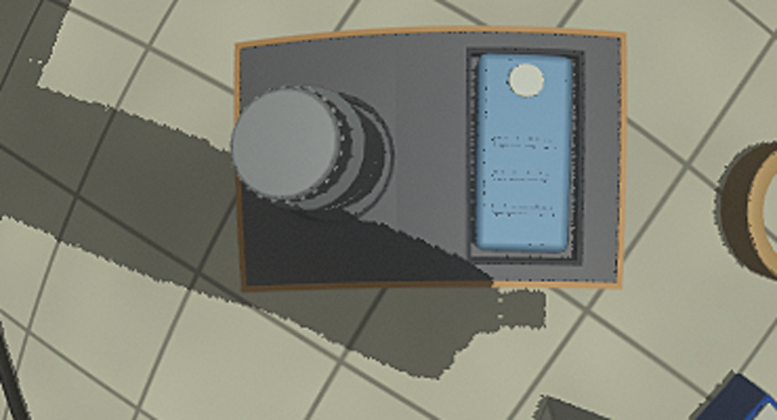

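View pics/f1s.png

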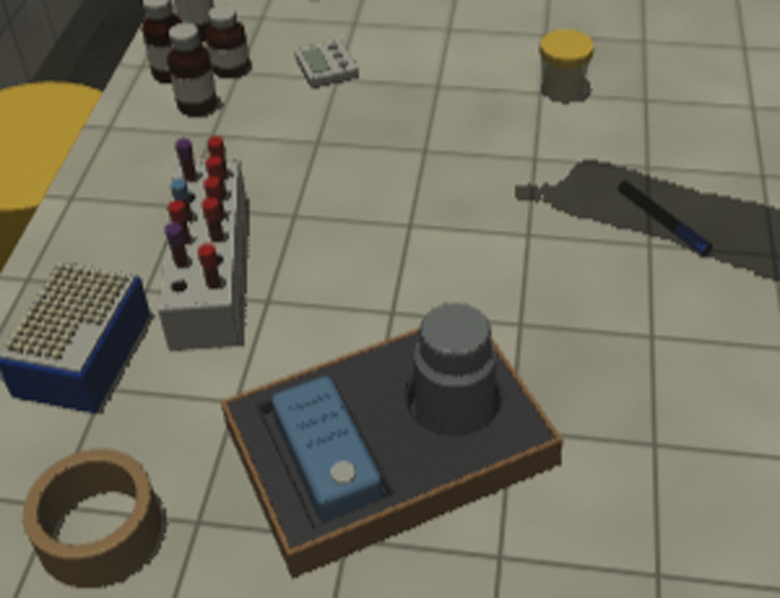

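View pics/f1t.png

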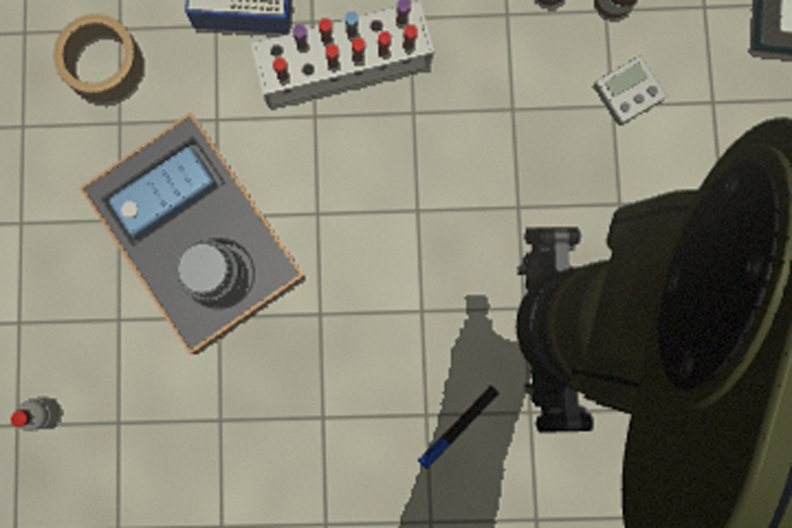

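The ice pack lies flat in its recess, with the plug side up. The canister stands upright in the well with its cap seated on the shoulder. The cup, rack and dropper bottle have not moved, and the arm is clear. I'm handing in.

Run:
```python
from rig import *
hand_in(); print(current_time())
```

```text
the job is handed in; nothing more can be done
the job is handed in; nothing more can be done
```

The specimen is packed and handed in. The order was canister in the well, sleeve in the canister, vial lowered into the sleeve, cap on, then the ice pack in its recess. The last clock reading was 77.7 s, just before I handed in.

- **Seating:** Each part met its support within about 1 mm of the expected height: canister base at 10 mm, sleeve at 14 mm, vial at 22 mm, cap rim at 52 mm and ice pack at 19 mm. Contact forces in these placings stayed under 10 N, and the vial met about 4 N.
- **Final pictures:** The wrist, side and top views show the capped canister upright in the well and the ice pack flat in the recess, plug up. The specimen cup, tube rack and dropper bottle are where they stood, and the arm touches nothing. The vial and sleeve are hidden under the cap, so these pictures do not show them directly.
- **Disagreement with the description:** The fingertips are about 38 mm short of the reported TCP. A gentle touch on the bench (32 N) confirmed this, and I corrected every height for it.
- **Smaller differences:** The side camera's estimates differed from the others by a few mm, and by 8 mm for the canister, partly hidden behind the vial. I relied on the wrist camera for the final alignment.

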